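# Clear and raise the dish rack's upper tier

### The job

I want to slide a tall mug under the upper tier of the white rack. First take the steel cylinder filter off the upper tier and stand it upright in the clear tray, setting it down rather than dropping it; then take the grey grip on the rack's telescopic column so that its red side button is squeezed fully in, pull it straight up past the first stop to the second stop, and finish while still holding the tier up there (it sinks if let go). Leave the mug, the green jar and the hanging ladle alone.

Things in the scene. Friction and masses are not known exactly. Their poses are not given: they have to be found in the camera images.
- rack: White two-tier dish rack, fixed. Origin on the worktop under the middle of its 150 (x) by 240 (y) mm foot; x, y along the foot's sides, z up. Its telescopic column (34 mm square grey sleeve) stands at x = 0, y = -55 mm. The slatted upper tier, 150 by 240 mm, lies over the foot, its top 114 mm above the worktop when lowered; it rises with the grip.
- head_grip (a point): Centre of the grey grip block standing on the tier over the column: 30 (rack x) by 36 (rack y) by 50 mm tall; 139 mm above the worktop when lowered. The red button is on its rack -y side, 18 mm wide, 30 mm tall, at this height, 7 mm proud when free, flush when pressed towards +y. Fingers closing along the rack's y axis here squeeze it in.
- rack_button (a joint): Press depth of the red button in m: 0 free, 0.007 flush; spring 2.4 N at first, 6.6 N when flush.
- rack_head: The rising part (upper tier, grip, inner tube; 0.45 kg); origin 35 mm under head_grip; axes as the rack's. Latched down until the button is over 4 mm in. Then pull straight up: about 6 N to the first stop at 60 mm of rise (inner tube out), about 8 N on, the outer tube coming too, to the second stop, a hard end at 120 mm. Not latched when up: let go, it sinks.
- filter_center (a point): Centre, half-way up, of the stainless steel cylinder filter: upright solid cylinder 52 mm in diameter, 80 mm tall, 0.12 to 0.26 kg, axis along its z. It starts standing on the upper tier on the rack's +y half, centre 105 to 130 mm from the grip's centre.
- filter: The same filter; origin at the centre of its underside, z along its axis.
- tray: Loose clear plastic filter tray, 160 (x) by 140 (y) mm outside, 30 mm tall, walls and floor 5 mm thick, open on top. Origin at the centre of its underside on the worktop. It stands to one side of the rack, the mug to the other; which side varies.
- mug_center (a point): Orange-brown stoneware mug (bystander), 82 mm in diameter, 95 mm tall, with a handle on its +y side; the point is half-way up on its axis.
- jar_center (a point): Closed green jar with a white cap (bystander), 70 mm in diameter, 100 mm tall; the point is half-way up on its axis.
- ladle (a joint): Steel ladle (bystander) hanging from a spring clip hook on a 300 mm stand beyond the rack to the robot's right; the value is its swing in rad, 0 when hanging still.
Not all that is in view belongs to the job. What is shaped like the filter but orange or pink is not meant.

How it is judged:
On the way, in this order (a step that is already met when the one before it is completed fails the run):
1. the filter stands upright in the tray, let go, with the tier still down (x of filter_center in the frame of tray between -0.055 and 0.055 m and y of filter_center in the frame of tray between -0.045 and 0.045 m and z of filter_center in the frame of tray below 0.05 m and angle between filter_center's own z axis and vertical below 0.12 rad and contact force between the fingers and filter below 0.1 N and z of head_grip in the frame of rack below 0.149 m), for 0.2 s.
2. the red button is squeezed in while the tier is still down (value of joint rack_button above 0.004 m and z of head_grip in the frame of rack below 0.155 m and contact force between the fingers and rack_head above 1 N), for 0.05 s.
3. the tier is pulled up past the first stop to the second (z of head_grip in the frame of rack above 0.252 m), for 0.2 s.
At the end, for the whole second after the job is handed in: The grip is held by the fingers, button squeezed more than 4 mm in, at the second stop (at least 113 of 120 mm of rise), still; the filter stands upright (within 7 degrees) on the floor of the tray, let go (z of head_grip in the frame of rack above 0.252 m and contact force between the fingers and rack_head above 2 N and value of joint rack_button above 0.004 m and linear speed of rack_head below 0.02 m/s and x of filter_center in the frame of tray between -0.055 and 0.055 m and y of filter_center in the frame of tray between -0.045 and 0.045 m and z of filter_center in the frame of tray below 0.05 m and angle between filter_center's own z axis and vertical below 0.12 rad and contact force between the fingers and filter below 0.1 N); the arm keeps its last pose, push and grip.
It fails at once if the mug is shifted by more than 2.5 cm or tipped (distance of mug_center from where it was at the start of the episode above 0.025 m or angle between mug_center's own z axis and vertical above 0.3 rad).
It fails at once if the jar is shifted by more than 2.5 cm or tipped (distance of jar_center from where it was at the start of the episode above 0.025 m or angle between jar_center's own z axis and vertical above 0.3 rad).
It fails at once if the ladle is set swinging (value of joint ladle above 0.3 rad or value of joint ladle below -0.3 rad).
It fails at once if the filter is dropped into the tray from more than 3 cm (horizontal distance between filter_center and tray below 0.09 m and z of filter_center in the frame of tray above 0.077 m and contact force between the fingers and filter below 0.05 N).
It fails at once if the filter is knocked off the tier onto its side (angle between filter_center's own z axis and vertical above 1 rad).
It also fails if it takes over 51 s, if anything falls off the work surface, if the arm or the gripper's body presses on something with over 40 N, if the wrist force passes 120 N, or if a joint passes its speed limit or range.

### The arm

A 6-joint arm with a two-finger parallel gripper is mounted at the origin on the work surface. World frame = base frame: x ahead of the robot, y to its left, z up, the work surface at z = 0. Lengths are in m, angles in rad, forces in N, time in s.
With the tool pointing down it reaches from about 0.35 to 0.975 m from the base axis. Payload 4.9 kg.
Tool frame: the origin (TCP) lies midway between the tips of the shut fingers; the grasp point (between the pads) lies 19 mm behind it; x points along the fingers, z is the direction in which the jaws open and shut, and the axes are right-handed (so a half turn about x gives the same grasp; the last joint's range is limited). The gripper opens to 85 mm and grips with 20 to 120 N. Pads are 22 mm wide; open, the fingers measure 114 mm over their backs; the gripper's body (76 mm by 85 mm) begins 54 mm behind the grasp point. The pads swing forward as they close: fully open they stand 13 mm farther back than shut.
Start: joints at [1.119, 0.053, 1.613, -0, 1.476, -0.119], TCP at [0.204, 0.591, 0.231] pointing down, gripper open.
Joint ranges: [-3.01, 3.01], [-1.01, 2.22], [0.06, 2.58], [-1.02, 4.17], [0.09, 2.62], [-3.14, 3.14]. Speed limits (rad/s): [2.57, 2.57, 3.14, 3.14, 3.14, 3.14].

### API

Orientations are given as a unit quaternion [x, y, z, w].
In Python, from station import telemetry, cams, ticket gives the robot as it stands. The module is installed in compiled form; this text tells all that it offers.
- The arm moves only by the tool jog_arm, never from a script. Its argument "deltas" is a list of rows, each a list of 2 entries, a list of its own where there are three numbers: the shift along the tool's x, y, z in mm, then the turn, a rotation vector about the tool's x, y, z in degrees. In form: [[[x, y, z], [rx, ry, rz]], ...]. A call has 1 to 20 rows; each row is the pose to reach, as a shift and turn from the pose commanded when the call began, along the tool's axes at that moment; what a row does not reach only later rows make up. A row lasts 1/12 s, in which the tool goes at most 41.7 mm and 7.16 degrees, less where a joint would pass 70% of its speed; a pose out of reach is approached as far as the arm can. A call with a gripper value outside its range is refused whole. "jaw" is the closure, from -1 (fully open) to 1 (shut), so that 0 is half open, set as the call begins (left out, the last holds). The fingers move at their own pace and stop on an object; the grip force is fixed at half the most. Time passes only in rows, so rows that repeat a pose let the fingers close. It gives the time, the measured TCP pose, the force and the opening at its end, in the units of the state.
- telemetry.get_state(): the state, without advancing time (a new reading comes with each control period).
- cams.capture(name): name is "side" or "top"; returns (picture, depth): 384x512x3 uint8, red, green, blue; 384x512 float32, m along the optical axis (not along the pixel's ray), 0 where there is no reading.
- cams.camera_model(name): a dict with "mtx" (3x3 intrinsics, pixels), "camera_from_world" (4x4, takes a point from world to camera coordinates). Camera axes: x right, y down, z forward; pixel columns grow to the right and rows downward; lengths in m; the calibration is good to about 2 mm. A picture is of the moment at which its call begins. camera_model takes no time and is no camera call.
- ticket.close_job(): hands the job in, once; it reports no verdict.
The state is a dict: "time": time; "joints": joint angles; "qvel": joint speeds; "tau": joint torques, N m; "position": TCP position; "ee_rot": TCP orientation; "wrist_force": force on the tool from outside, world axes, zero at the start; "moment": the same for the moment, N m; "width": finger opening in m.
Only numpy, scipy, OpenCV 4.12 (cv2) and the standard library are available. Lean on these libraries where they do the work, as an engineer would, in place of code of your own. Each camera call takes 0.05 s, during which the arm holds its last target.

## Working session

There is one attempt and no reset: what is moved stays moved. The work goes in short steps, Python scripts to look and compute and a tool call to move; the robot and the scene stay as the last step left them, time stands still between calls to the robot, and variables do not carry over. Pictures are saved under pics/ and viewed, and the job is handed in when it is done.

Besides the shell and the picture viewer there is one more tool, called after "Emit:" in YAML: its name, and indented under it one key for each argument. jog_arm: Moves the arm, as the interface text tells. Its arguments: {"type":"object","properties":{"deltas":{"type":"array","items":{"type":"array"}},"jaw":{"type":"number"}},"required":["deltas"]}

```bash
mkdir -p pics; python3 - <<'E'
from station import telemetry, cams
import cv2, numpy as np
s=telemetry.get_state(); print(s)
for n in("side","top"):
    p,d=cams.capture(n); np.savez(f'pics/{n}0.npz',p=p,d=d)
    m=cams.camera_model(n); print(n,m)
    cv2.imwrite(f'pics/{n}0.png',cv2.resize(p[:,:,::-1],(800,600),interpolation=cv2.INTER_CUBIC))
E
```

```text
{'time': 0.0, 'joints': array([ 1.11894779e+00,  5.33170107e-02,  1.61428769e+00,  2.25182576e-05,
        1.47603142e+00, -1.19024865e-01]), 'qvel': array([ 2.29430879e-03,  2.50085779e-03,  1.40298029e-05, -7.61864941e-05,
       -4.36852191e-04,  8.75239358e-04]), 'tau': array([-1.87463284e-04, -3.93695140e+01, -3.70169020e+01, -1.61901248e-04,
        7.36112619e-03, -6.52082122e-07]), 'position': array([0.20392783, 0.59013036, 0.23009151]), 'ee_rot': array([-0.41060888,  0.57655314,  0.4099301 ,  0.57527745]), 'wrist_force': array([ 0.98362909, -0.72463939,  0.44161287]), 'moment': array([ 0.03314321, -0.03162589,  0.00887442]), 'width': 0.0852336819607429}
side {'mtx': array([[391.27911754,   0.        , 257.29645771],
       [  0.        , 391.27911754, 192.00169255],
       [  0.        ,   0.        ,   1.        ]]), 'camera_from_world': array([[ 0.75858683, -0.65148763, -0.0104828 , -0.51915954],
       [-0.391944  , -0.44340602, -0.80608374,  0.35763979],
       [ 0.52050545,  0.61559318, -0.59170864,  1.12984756],
       [ 0.        ,  0.        ,  0.        ,  1.        ]])}
top {'mtx': array([[372.13550314,   0.        , 261.40538072],
       [  0.        , 372.13550314, 196.24947631],
       [  0.        ,   0.        ,   1.        ]]), 'camera_from_world': array([[-0.06387851, -0.99795189, -0.00339914, -0.03485719],
       [-0.97777227,  0.06326769, -0.19989644,  0.61866336],
       [ 0.19970209, -0.0094455 , -0.97981113,  1.15716031],
       [ 0.        ,  0.        ,  0.        ,  1.        ]])}
```

View pics/side0.png

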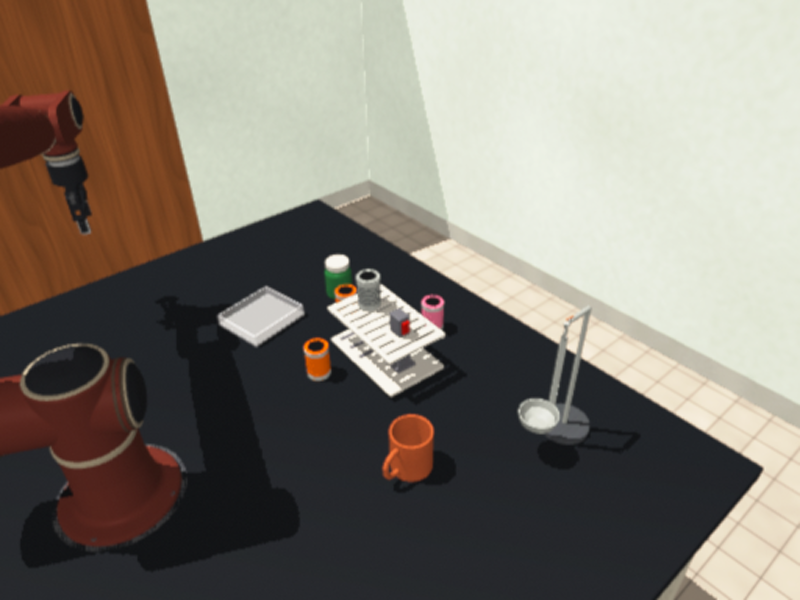

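View pics/top0.png

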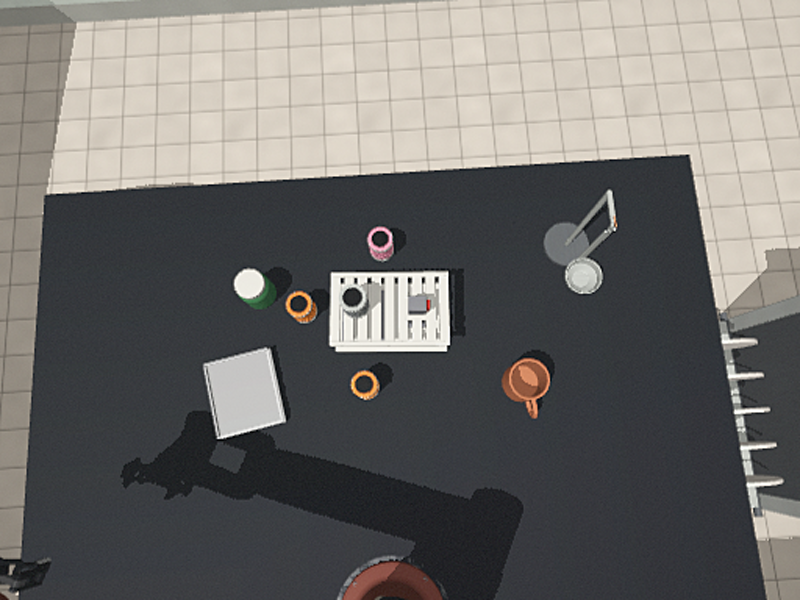

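Side view (800x600): steel filter at (368,288) on the tier, grip with red button at (401,323), and tray at (262,316). Mug is at (410,448), jar at (338,277), ladle at (540,415).

Things that could be taken for the filter, in the top view: steel (354,298), orange (301,306), orange (365,384), pink (380,243). I choose the steel one, since it stands on the tier. Next is a close crop and the measurements.

```bash
cat > h.py <<'E'
import numpy as np, cv2
from station import cams
def cloud(n,d):
    m=cams.camera_model(n);K=m['mtx'];T=np.linalg.inv(m['camera_from_world'])
    v,u=np.mgrid[:d.shape[0],:d.shape[1]]
    P=np.stack([(u-K[0,2])/K[0,0]*d,(v-K[1,2])/K[1,1]*d,d],-1)
    W=P@T[:3,:3].T+T[:3,3]; W[d==0]=np.nan
    return W
def proj(n,p):
    m=cams.camera_model(n);c=m['camera_from_world'][:3,:3]@np.array(p)+m['camera_from_world'][:3,3]
    q=m['mtx']@c; return q[:2]/q[2]
E
python3 - <<'E'
from h import *
for n,(x0,x1,y0,y1) in {'top':(120,310,130,290),'side':(130,300,150,260)}.items():
    z=np.load(f'pics/{n}0.npz');p,d=z['p'],z['d']
    c=p[y0:y1,x0:x1,::-1]; k=800//(x1-x0)
    k=min(k,600//(y1-y0)); cv2.imwrite(f'pics/{n}_crop.png',cv2.resize(c,None,fx=k,fy=k,interpolation=cv2.INTER_NEAREST))
    W=cloud(n,d)
    ok=np.isfinite(W[...,0])
    # masks
    def rep(name,m):
        q=W[m]; print(n,name,len(q),'med',np.median(q,0).round(4), 'min',np.percentile(q,2,axis=0).round(4),'max',np.percentile(q,98,axis=0).round(4))
        if len(q)>10:
            r=cv2.minAreaRect((q[:,:2]*1000).astype(np.float32)); print('   rect',r)
    R=p.astype(int)
    inb=ok&(W[...,0]>0.3)&(W[...,0]<1.0)&(abs(W[...,1])<0.6)
    white=(R.min(-1)>150)
    rep('tier',inb&(abs(W[...,2]-.114)<.006)&(W[...,1]<0.2))
    rep('foot',inb&white&(W[...,2]<.03)&(W[...,1]<0.15)&(W[...,1]>-.2))
    rep('filtertop',inb&(abs(W[...,2]-.194)<.006))
    rep('griptop',inb&(abs(W[...,2]-.164)<.005)&(W[...,1]<0.3)&(W[...,1]>-.2))
    red=(R[...,0]>120)&(R[...,1]<60)&(R[...,2]<60)
    rep('red',inb&red&(W[...,2]>.115)&(W[...,2]<.17))
    rep('trayfl',inb&(W[...,2]>.002)&(W[...,2]<.012)&(W[...,1]>.12)&white)
    rep('trayrim',inb&(abs(W[...,2]-.03)<.005)&(W[...,1]>.12)&white)
E
```

```text
top tier 2495 med [ 0.5943 -0.041   0.1136] min [ 0.5303 -0.1524  0.1089] max [0.6778 0.0806 0.1182]
   rect ((623.3060302734375, -187.96197509765625), (185.88104248046875, 566.9783325195312), 7.081971645355225)
top foot 615 med [ 0.5726 -0.0439  0.0213] min [ 0.5264 -0.1412 -0.0025] max [0.7174 0.0793 0.0269]
   rect ((631.47900390625, -15.4373779296875), (311.1358642578125, 263.796142578125), 26.717679977416992)
top filtertop 263 med [0.6137 0.0298 0.1933] min [ 0.5895 -0.4318  0.1893] max [0.7283 0.0553 0.1987]
   rect ((664.2623901367188, -191.5314483642578), (61.21659851074219, 508.12652587890625), 11.7827730178833)
top griptop 131 med [ 0.6003 -0.0873  0.1636] min [ 0.5874 -0.1061  0.1597] max [0.6164 0.0368 0.1676]
   rect ((602.30419921875, -26.708267211914062), (159.41134643554688, 31.139305114746094), 89.38807678222656)
top red 7 med [ 0.6011 -0.1094  0.1546] min [ 0.5917 -0.1125  0.1521] max [ 0.6073 -0.1086  0.1574]
top trayfl 1459 med [0.4607 0.2876 0.005 ] min [0.3881 0.2192 0.0022] max [0.5374 0.3545 0.01  ]
   rect ((540.7823486328125, 264.35772705078125), (185.549133
[... 1038 characters left out ...]
45263671875), (145.0458221435547, 47.430389404296875), 89.40475463867188)
side red 36 med [ 0.5964 -0.1123  0.1452] min [ 0.5908 -0.1153  0.1291] max [ 0.6074 -0.1043  0.1568]
   rect ((600.58837890625, -109.40533447265625), (20.770050048828125, 11.189641952514648), 11.936624526977539)
side trayfl 586 med [0.4639 0.2984 0.0054] min [0.3857 0.2151 0.0022] max [0.541  0.3582 0.0114]
   rect ((494.5198059082031, 278.94964599609375), (223.8383331298828, 163.3032989501953), 9.285018920898438)
side trayrim 137 med [0.4609 0.239  0.0289] min [0.3746 0.2044 0.0254] max [0.5484 0.3571 0.0334]
   rect ((462.6177978515625, 282.2199401855469), (164.87867736816406, 142.9994659423828), 12.139492988586426)
```

```bash
ls pics
```

```text
side0.npz
side0.png
side_crop.png
top0.npz
top0.png
top_crop.png
```

View pics/top_crop.png

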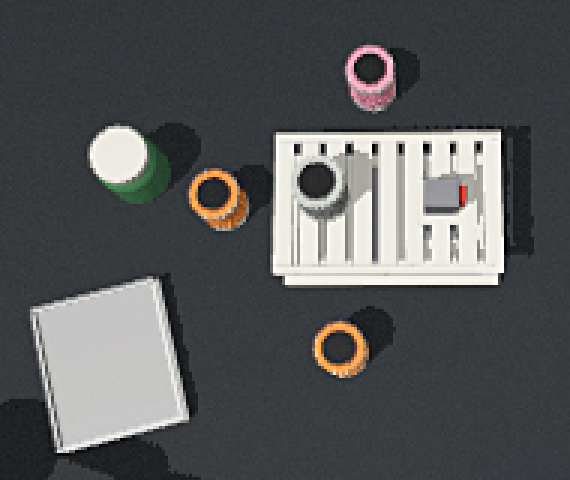

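View pics/side_crop.png

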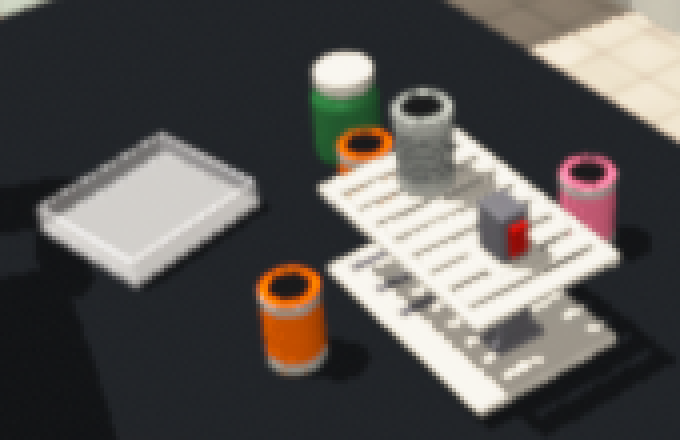

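The crops show the grey steel cylinder on the tier, so the choice holds. In the top crop it is at (320,185), and the grip with its red button is at (445,195). Next come tighter fits.

```bash
python3 - <<'E'
from h import *
from scipy.optimize import least_squares
for n in ('top','side'):
    z=np.load(f'pics/{n}0.npz');p,d=z['p'],z['d'];W=cloud(n,d)
    near=(abs(W[...,0]-.61)<.13)&(abs(W[...,1]+.035)<.17)
    q=W[near&(abs(W[...,2]-.114)<.007)]; print(n,'tier',cv2.minAreaRect((q[:,:2]*1000).astype(np.float32)))
    q=W[near&(abs(W[...,2]-.022)<.007)]; print(n,'foot',cv2.minAreaRect((q[:,:2]*1000).astype(np.float32)))
    g=near&(W[...,1]<-.05)&(W[...,1]>-.13)
    q=W[g&(abs(W[...,2]-.164)<.005)]; print(n,'grip',cv2.minAreaRect((q[:,:2]*1000).astype(np.float32)),q.mean(0),len(q))
    f=near&(W[...,1]>-.02)&(W[...,2]>.125)&(W[...,2]<.2)
    q=W[f]; q=q[(q[:,2]>.13)&(q[:,2]<.19)]
    r=least_squares(lambda c:np.hypot(q[:,0]-c[0],q[:,1]-c[1])-.026,[.61,.03],loss='soft_l1',f_scale=.002)
    print(n,'filt side',r.x,len(q),np.abs(r.fun).mean())
    q=W[near&(W[...,1]>-.02)&(abs(W[...,2]-.194)<.004)]
    (c,rad)=cv2.minEnclosingCircle((q[:,:2]*1000).astype(np.float32)); print(n,'filt top',c,rad)
    def cl(nm,x,y,r,z0,z1,R):
        q=W[(np.hypot(W[...,0]-x,W[...,1]-y)<r)&(W[...,2]>z0)&(W[...,2]<z1)]
        if len(q)<10: return
        s=least_squares(lambda c:np.hypot(q[:,0]-c[0],q[:,1]-c[1])-R,q.mean(0)[:2]+[.01,0],loss='soft_l1',f_scale=.003); print(n,nm,s.x.round(3),len(q),'zmax',q[:,2].max())
    K=cams.camera_model('top')
    z0=np.load('pics/top0.npz');Wt=cloud('top',z0['d'])
    for nm,(u,v),R in [('jar',(160,184),.035),('or1',(193,196),.026),('or2',(234,246),.026),('pink',(243,155),.026),('mug',(337,243),.041)]:
        c=Wt[v,u]; print(nm,c.round(3)); cl(nm,c[0],c[1],.06,.02,.13,R)
    tilt=W[near&(abs(W[...,2]-.164)<.005)]
E
```

```text
top tier ((604.9605102539062, -35.082366943359375), (239.23654174804688, 151.43490600585938), 86.69501495361328)
top foot ((635.403564453125, -10.620086669921875), (285.4898376464844, 208.70921325683594), 86.96514129638672)
top grip ((601.2837524414062, -89.28936767578125), (33.15022659301758, 30.652891159057617), 86.01422882080078) [ 0.60169148 -0.08932189  0.1635867 ] 117
top filt side [0.61363668 0.03146594] 79 0.0012808373916644582
top filt top (613.208251953125, 31.165781021118164) 26.327106475830078
jar [0.668 0.247 0.1  ]
top jar [0.681 0.252] 470 zmax 0.10642527938304247
or1 [0.626 0.146 0.082]
top or1 [0.633 0.153] 269 zmax 0.08721796671050286
or2 [0.458 0.022 0.079]
top or2 [0.459 0.026] 240 zmax 0.08607362619523551
pink [ 0.755 -0.022  0.078]
top pink [ 0.763 -0.023] 265 zmax 0.08523681077285783
mug [ 0.451 -0.317  0.005]
top mug [ 0.445 -0.302] 381 zmax 0.10030917341354884
side tier ((605.1979370117188, -34.894378662109375), (241.39840698242188, 153.42466735839844), 86.71027374267578)
side foot ((578.4960327148438, -13.347381591796875), (291.0105895996094, 196.99221801757812), 88.59181213378906)
side grip ((601.0281372070312, -90.61199188232422), (35.62565612792969, 29.21586036682129), 87.45813751220703) [ 0.59964505 -0.09128201  0.16287785] 65
side filt side [0.61429111 0.03274382] 209 0.001591258271567628
side filt top (611.6585693359375, 32.020240783691406) 28.098264694213867
jar [0.668 0.247 0.1  ]
side jar [0.68  0.255] 329 zmax 0.10419008490724946
or1 [0.626 0.146 0.082]
side or1 [0.633 0.157] 113 zmax 0.08351312790718612
or2 [0.458 0.022 0.079]
side or2 [0.46  0.027] 319 zmax 0.08484428653192366
pink [ 0.755 -0.022  0.078]
side pink [ 0.763 -0.021] 226 zmax 0.0838727276079847
mug [ 0.451 -0.317  0.005]
side mug [ 0.445 -0.304] 935 zmax 0.09967846674189373
```

```bash
cat >> h.py <<'E'
from scipy.spatial.transform import Rotation as Ro
from station import telemetry
def plan(targets, yawdir=None):
    """targets: list of world xyz; yawdir: desired tool z dir (deg in world xy). prints tool-frame shift mm and rotvec deg"""
    s=telemetry.get_state(); R=Ro.from_quat(s['ee_rot']); M=R.as_matrix()
    print('t',s['time'],'pos',s['position'].round(4),'w',round(s['width'],4),'F',s['wrist_force'].round(2),'j',s['joints'].round(2))
    print('tool x',M[:,0].round(3),'z yaw',np.degrees(np.arctan2(M[1,2],M[0,2])).round(2))
    rv=np.zeros(3)
    if yawdir is not None:
        z=np.array([np.cos(np.radians(yawdir)),np.sin(np.radians(yawdir)),0]);x=np.array([0,0,-1.]);T=np.stack([x,np.cross(z,x),z],1)
        rv=np.degrees((R.inv()*Ro.from_matrix(T)).as_rotvec())
    for t in targets: print(t,'shift',(M.T@(np.array(t)-s['position'])*1000).round(1),'rot',rv.round(1))
E
python3 - <<'E'
from h import *
F=[.613,.032]
for y in (-19,-93.3,86.7): plan([[.204,.591,.30],F+[.30],F+[.145]],y)
E
```

```text
t 0.1 pos [0.2039 0.5902 0.2302] w 0.0854 F [ 1.03 -0.29  0.6 ] j [ 1.12  0.05  1.61  0.    1.48 -0.12]
tool x [-0.001 -0.002 -1.   ] z yaw 70.93
[0.204, 0.591, 0.3] shift [-69.8   0.2   0.7] rot [89.9 -0.1  0.1]
[0.613, 0.032, 0.3] shift [ -69.2 -569.  -394. ] rot [89.9 -0.1  0.1]
[0.613, 0.032, 0.145] shift [  85.8 -569.  -393.7] rot [89.9 -0.1  0.1]
t 0.1 pos [0.2039 0.5902 0.2302] w 0.0854 F [ 1.03 -0.29  0.6 ] j [ 1.12  0.05  1.61  0.    1.48 -0.12]
tool x [-0.001 -0.002 -1.   ] z yaw 70.93
[0.204, 0.591, 0.3] shift [-69.8   0.2   0.7] rot [164.2  -0.    0.2]
[0.613, 0.032, 0.3] shift [ -69.2 -569.  -394. ] rot [164.2  -0.    0.2]
[0.613, 0.032, 0.145] shift [  85.8 -569.  -393.7] rot [164.2  -0.    0.2]
t 0.1 pos [0.2039 0.5902 0.2302] w 0.0854 F [ 1.03 -0.29  0.6 ] j [ 1.12  0.05  1.61  0.    1.48 -0.12]
tool x [-0.001 -0.002 -1.   ] z yaw 70.93
[0.204, 0.591, 0.3] shift [-69.8   0.2   0.7] rot [-15.8  -0.1  -0. ]
[0.613, 0.032, 0.3] shift [ -69.2 -569.  -394. ] rot [-15.8  -0.1  -0. ]
[0.613, 0.032, 0.145] shift [  85.8 -569.  -393.7] rot [-15.8  -0.1  -0. ]
```

Emit:
jog_arm:
  deltas:
    - [[-20,0,0],[0,0,0]]
    - [[-50,-10,-7],[0,0,0]]
    - [[-70,-30,-21],[-1,0,0]]
    - [[-70,-60,-42],[-2,0,0]]
    - [[-70,-90,-62],[-3,0,0]]
    - [[-70,-120,-83],[-4,0,0]]
    - [[-70,-150,-104],[-5,0,0]]
    - [[-70,-180,-125],[-6,0,0]]
    - [[-70,-210,-145],[-7,0,0]]
    - [[-70,-240,-166],[-8,0,0]]
    - [[-70,-270,-187],[-9,0,0]]
    - [[-70,-300,-208],[-10,0,0]]
    - [[-70,-330,-228],[-11,0,0]]
    - [[-70,-360,-249],[-12,0,0]]
    - [[-70,-395,-273],[-13,0,0]]
    - [[-70,-430,-298],[-14,0,0]]
    - [[-70,-465,-322],[-15,0,0]]
    - [[-70,-500,-346],[-15.8,0,0]]
    - [[-70,-530,-367],[-15.8,0,0]]
    - [[-70,-555,-384],[-15.8,0,0]]
  jaw: -1

```text
time: 1.77
position: [0.6043, 0.0435, 0.3004]
ee_rot: [-0.485, 0.515, 0.485, 0.514]
wrist_force: [0.0, 1.0, 0.6]
width: 0.0855
```

```bash
python3 - <<'E'
from h import *
plan([[.613,.032,.30],[.613,.032,.22],[.613,.032,.145]],86.7)
E
```

```text
t 1.7667 pos [0.6043 0.0435 0.3004] w 0.0855 F [0.02 0.99 0.55] j [-0.05 -0.02  1.58 -0.    1.59 -1.56]
tool x [-0.001 -0.001 -1.   ] z yaw 86.62
[0.613, 0.032, 0.3] shift [  0.4  -9.4 -11. ] rot [-0.1 -0.  -0.1]
[0.613, 0.032, 0.22] shift [ 80.4  -9.5 -10.9] rot [-0.1 -0.  -0.1]
[0.613, 0.032, 0.145] shift [155.4  -9.5 -10.9] rot [-0.1 -0.  -0.1]
```

Emit:
jog_arm:
  deltas:
    - [[5,-5,-6],[0,0,0]]
    - [[20,-9.5,-11],[0,0,0]]
    - [[45,-9.5,-11],[0,0,0]]
    - [[65,-9.5,-11],[0,0,0]]
    - [[75,-9.5,-11],[0,0,0]]
    - [[75,-9.5,-11],[0,0,0]]
    - [[75,-9.5,-11],[0,0,0]]

```text
time: 2.35
position: [0.6113, 0.0358, 0.2254]
ee_rot: [-0.485, 0.514, 0.486, 0.513]
wrist_force: [-0.3, 0.4, 0.7]
width: 0.0854
```

```bash
python3 - <<'E'
from h import *
plan([[.613,.032,.145]],86.7)
for n in ('side','top'):
    p,d=cams.capture(n)
    c=proj(n,[.613,.032,.19]).astype(int)
    k=p[c[1]-60:c[1]+40,c[0]-65:c[0]+65,::-1]
    cv2.imwrite(f'pics/a_{n}.png',cv2.resize(k,None,fx=5,fy=5,interpolation=cv2.INTER_CUBIC))
a=cv2.imread('pics/a_side.png');b=cv2.imread('pics/a_top.png')
cv2.imwrite('pics/a.png',cv2.resize(np.vstack([a,b]),None,fx=.6,fy=.6))
E
```

```text
t 2.35 pos [0.6113 0.0358 0.2254] w 0.0854 F [-0.27  0.36  0.7 ] j [-0.06  0.03  1.65  0.    1.47 -1.58]
tool x [-0.002  0.    -1.   ] z yaw 86.8
[0.613, 0.032, 0.145] shift [80.4 -2.  -3.7] rot [ 0.1  0.  -0.1]
```

View pics/a.png

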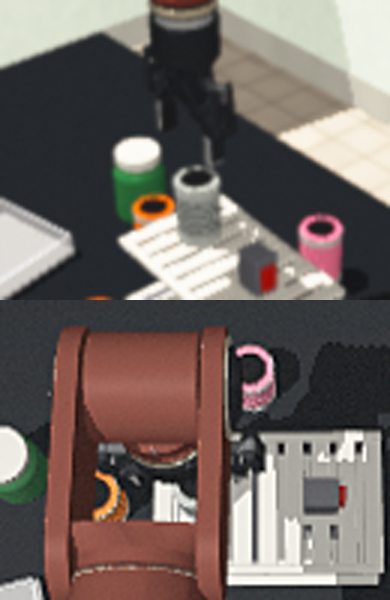

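The side crop shows the open fingers at (165,115) and (218,150), one on each side of the steel filter at (197,185). I'll descend and close.

Emit:
jog_arm:
  deltas:
    - [[10,-2,-3.7],[0,0,0]]
    - [[25,-2,-3.7],[0,0,0]]
    - [[40,-2,-3.7],[0,0,0]]
    - [[55,-2,-3.7],[0,0,0]]
    - [[68,-2,-3.7],[0,0,0]]
    - [[76,-2,-3.7],[0,0,0]]
    - [[80,-2,-3.7],[0,0,0]]
    - [[80,-2,-3.7],[0,0,0]]
    - [[80,-2,-3.7],[0,0,0]]

```text
time: 3.2
position: [0.6143, 0.0311, 0.1468]
ee_rot: [-0.486, 0.514, 0.485, 0.514]
wrist_force: [-0.4, 0.9, 0.2]
width: 0.0853
```

Emit:
jog_arm:
  deltas:
    - [[0,0,0],[0,0,0]]
    - [[0,0,0],[0,0,0]]
    - [[0,0,0],[0,0,0]]
    - [[0,0,0],[0,0,0]]
    - [[0,0,0],[0,0,0]]
    - [[0,0,0],[0,0,0]]
    - [[0,0,0],[0,0,0]]
    - [[0,0,0],[0,0,0]]
    - [[0,0,0],[0,0,0]]
    - [[0,0,0],[0,0,0]]
    - [[0,0,0],[0,0,0]]
    - [[0,0,0],[0,0,0]]
  jaw: 1

```text
time: 4.2
position: [0.6146, 0.0313, 0.1474]
ee_rot: [-0.486, 0.513, 0.485, 0.515]
wrist_force: [-0.2, 2.4, 5.4]
width: 0.0507
```

```bash
python3 - <<'E'
from h import *
plan([[.4625,.2835,.260],[.4625,.2835,.037]],86.7)
p,d=cams.capture('side')
c=proj('side',[.613,.032,.16]).astype(int)
k=p[c[1]-50:c[1]+50,c[0]-65:c[0]+65,::-1]
cv2.imwrite('pics/b.png',cv2.resize(k,None,fx=5,fy=5,interpolation=cv2.INTER_CUBIC))
E
```

```text
t 4.2 pos [0.6146 0.0313 0.1474] w 0.0507 F [-0.2   2.36  5.38] j [-0.07  0.09  1.71  0.    1.33 -1.58]
tool x [ 0.002  0.    -1.   ] z yaw 86.74
[0.4625, 0.2835, 0.26] shift [-112.8  166.   243.2] rot [0.  0.  0.1]
[0.4625, 0.2835, 0.037] shift [110.2 166.4 243.1] rot [0.  0.  0.1]
```

View pics/b.png

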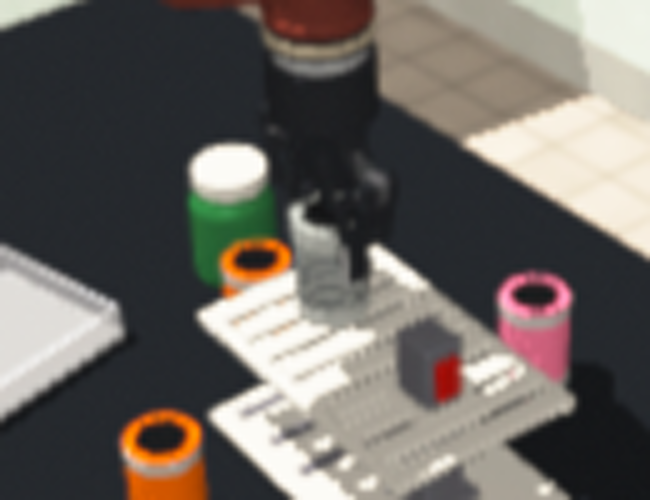

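The side crop shows the fingers closed on the filter at (335,250). The width reads 51 mm against a 52 mm diameter. Lift and carry it to the tray.

Emit:
jog_arm:
  deltas:
    - [[-5,0,0],[0,0,0]]
    - [[-15,0,0],[0,0,0]]
    - [[-30,0,0],[0,0,0]]
    - [[-45,0,0],[0,0,0]]
    - [[-60,0,0],[0,0,0]]
    - [[-75,0,0],[0,0,0]]
    - [[-90,5,7],[0,0,0]]
    - [[-103,15,22],[0,0,0]]
    - [[-113,28,41],[0,0,0]]
    - [[-113,43,63],[0,0,0]]
    - [[-113,58,85],[0,0,0]]
    - [[-113,73,107],[0,0,0]]
    - [[-113,88,129],[0,0,0]]
    - [[-113,103,151],[0,0,0]]
    - [[-113,118,173],[0,0,0]]
    - [[-113,132,194],[0,0,0]]
    - [[-113,145,213],[0,0,0]]
    - [[-113,156,229],[0,0,0]]
    - [[-113,163,239],[0,0,0]]
    - [[-113,166,243],[0,0,0]]

```text
time: 5.92
position: [0.4608, 0.2845, 0.2596]
ee_rot: [-0.486, 0.514, 0.486, 0.513]
wrist_force: [1.4, 1.0, -2.8]
width: 0.0509
```

```bash
python3 - <<'E'
from h import *
p,d=cams.capture('side')
plan([[.4625,.2835,.09],[.4625,.2835,.037]],86.7)
c=proj('side',[.4625,.2835,.16]).astype(int)
k=p[c[1]-50:c[1]+70,c[0]-75:c[0]+75,::-1]
cv2.imwrite('pics/c.png',cv2.resize(k,None,fx=5,fy=5,interpolation=cv2.INTER_CUBIC))
W=cloud('side',d)
near=np.hypot(W[...,0]-.4625,W[...,1]-.2835)<.06
for z in np.arange(.16,.26,.01):
    q=W[near&(abs(W[...,2]-z)<.005)]
    if len(q): print(z.round(3),len(q),q.mean(0).round(3),q[:,:2].min(0).round(3))
E
```

```text
t 5.9667 pos [0.4609 0.2844 0.2595] w 0.0508 F [ 0.05 -0.14 -1.8 ] j [ 0.42 -0.16  1.77  0.    1.53 -1.1 ]
tool x [-0.  0. -1.] z yaw 86.84
[0.4625, 0.2835, 0.09] shift [169.5  -1.7  -0.8] rot [ 0.1  0.  -0. ]
[0.4625, 0.2835, 0.037] shift [222.5  -1.7  -0.8] rot [ 0.1  0.  -0. ]
0.22 3 [0.456 0.269 0.223] [0.44  0.263]
0.23 31 [0.451 0.266 0.23 ] [0.433 0.255]
0.24 36 [0.454 0.267 0.239] [0.432 0.256]
0.25 36 [0.451 0.265 0.249] [0.434 0.255]
```

View pics/c.png

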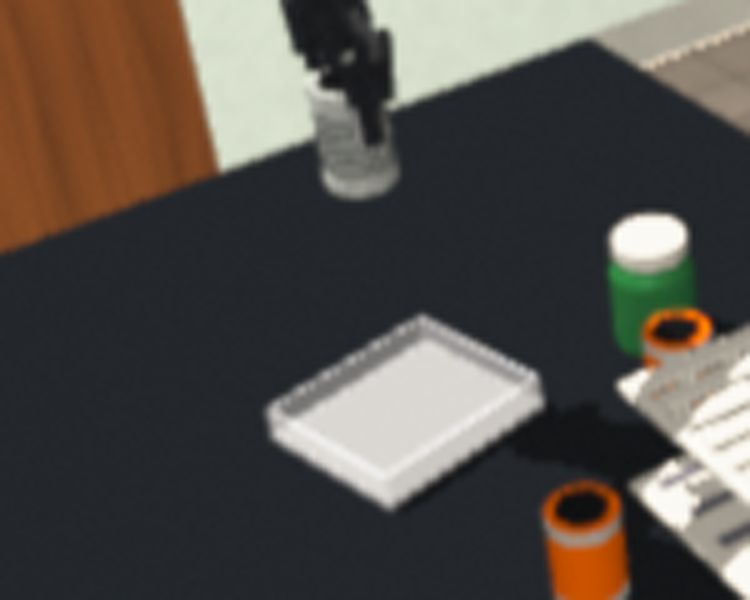

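The filter hangs upright over the tray. Its underside is at about z = 0.225, against 0.226 expected. Contact with the tray floor should come at TCP z ≈ 0.038.

Emit:
jog_arm:
  deltas:
    - [[10,-1,-0.5],[0,0,0]]
    - [[30,-1.7,-0.8],[0,0,0]]
    - [[55,-1.7,-0.8],[0,0,0]]
    - [[80,-1.7,-0.8],[0,0,0]]
    - [[105,-1.7,-0.8],[0,0,0]]
    - [[130,-1.7,-0.8],[0,0,0]]
    - [[155,-1.7,-0.8],[0,0,0]]
    - [[175,-1.7,-0.8],[0,0,0]]
    - [[192,-1.7,-0.8],[0,0,0]]
    - [[205,-1.7,-0.8],[0,0,0]]
    - [[212,-1.7,-0.8],[0,0,0]]
    - [[216,-1.7,-0.8],[0,0,0]]
    - [[218,-1.7,-0.8],[0,0,0]]
    - [[218,-1.7,-0.8],[0,0,0]]
    - [[218,-1.7,-0.8],[0,0,0]]

```text
time: 7.22
position: [0.4646, 0.2826, 0.0424]
ee_rot: [-0.486, 0.513, 0.485, 0.515]
wrist_force: [0.4, 0.0, -1.6]
width: 0.0506
```

Emit:
jog_arm:
  deltas:
    - [[1,0,0],[0,0,0]]
    - [[2,0,0],[0,0,0]]
    - [[3,0,0],[0,0,0]]
    - [[4,0,0],[0,0,0]]
    - [[4,0,0],[0,0,0]]
    - [[4,0,0],[0,0,0]]

```text
time: 7.72
position: [0.4642, 0.2826, 0.0391]
ee_rot: [-0.486, 0.514, 0.485, 0.514]
wrist_force: [-3.9, -1.9, 6.3]
width: 0.0505
```

The vertical force changed from -1.6 to +6.3 N, so the filter is on the floor. I'll open and look.

Emit:
jog_arm:
  deltas:
    - [[0,0,0],[0,0,0]]
    - [[0,0,0],[0,0,0]]
    - [[0,0,0],[0,0,0]]
    - [[0,0,0],[0,0,0]]
    - [[0,0,0],[0,0,0]]
    - [[0,0,0],[0,0,0]]
    - [[0,0,0],[0,0,0]]
    - [[0,0,0],[0,0,0]]
  jaw: -1

```text
time: 8.38
position: [0.4636, 0.2823, 0.0372]
ee_rot: [-0.486, 0.514, 0.486, 0.514]
wrist_force: [-0.0, 0.8, 0.2]
width: 0.0854
```

```bash
python3 - <<'E'
from h import *
p,d=cams.capture('side')
plan([[.4625,.2835,.20]],86.7)
c=proj('side',[.4625,.2835,.06]).astype(int)
k=p[c[1]-60:c[1]+50,c[0]-75:c[0]+75,::-1]
cv2.imwrite('pics/d.png',cv2.resize(k,None,fx=5,fy=5,interpolation=cv2.INTER_CUBIC))
E
```

```text
t 8.4333 pos [0.4637 0.2823 0.0372] w 0.0851 F [ 0.59  0.04 -1.21] j [ 0.41  0.06  1.95 -0.    1.13 -1.1 ]
tool x [-0. -0. -1.] z yaw 86.73
[0.4625, 0.2835, 0.2] shift [-162.8    1.2    1.2] rot [ 0. -0. -0.]
```

View pics/d.png

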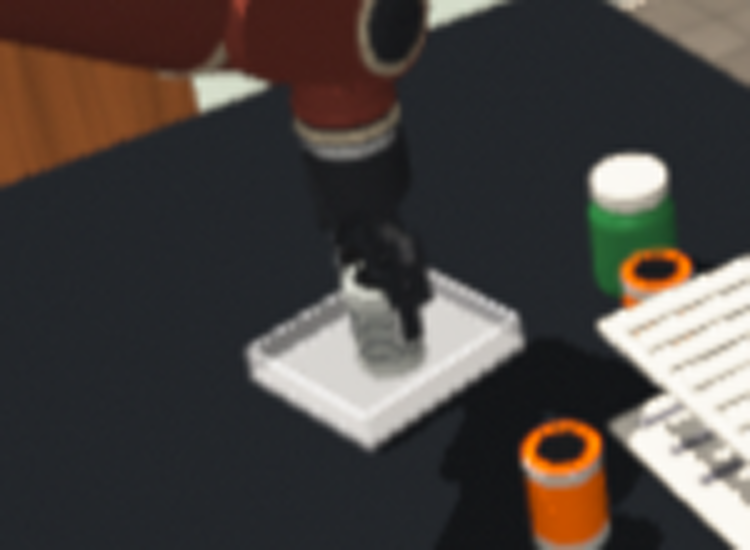

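The filter stands upright in the tray at (385,325) with the jaws open. I'll retract straight up to z ≈ 0.28.

Emit:
jog_arm:
  deltas:
    - [[-8,0,0],[0,0,0]]
    - [[-20,0,0],[0,0,0]]
    - [[-40,0,0],[0,0,0]]
    - [[-65,0,0],[0,0,0]]
    - [[-95,0,0],[0,0,0]]
    - [[-125,0,0],[0,0,0]]
    - [[-155,0,0],[0,0,0]]
    - [[-185,0,0],[0,0,0]]
    - [[-210,0,0],[0,0,0]]
    - [[-228,0,0],[0,0,0]]
    - [[-240,0,0],[0,0,0]]
    - [[-243,0,0],[0,0,0]]

```text
time: 9.43
position: [0.4647, 0.2827, 0.2844]
ee_rot: [-0.486, 0.512, 0.485, 0.516]
wrist_force: [0.2, 0.2, 0.0]
width: 0.0854
```

```bash
python3 - <<'E'
from h import *
from scipy.optimize import least_squares
p,d=cams.capture('side')
plan([[.6015,-.090,.28],[.6015,-.090,.21],[.6015,-.09,.121]],86.7)
W=cloud('side',d)
near=np.hypot(W[...,0]-.4625,W[...,1]-.2835)<.05
q=W[near&(W[...,2]>.035)&(W[...,2]<.08)]
for a,b in ((.035,.055),(.06,.08)):
    k=q[(q[:,2]>a)&(q[:,2]<b)]
    print(len(k),least_squares(lambda c:np.hypot(k[:,0]-c[0],k[:,1]-c[1])-.026,[.47,.29],loss='soft_l1',f_scale=.002).x.round(4))
k=W[near&(W[...,2]<.15)]; print('ztop',np.nanmax(k[:,2]))
k=W[(np.hypot(W[...,0]-.4625,W[...,1]-.2835)<.12)&(abs(W[...,2]-.03)<.005)]
print(cv2.minAreaRect((k[:,:2]*1000).astype(np.float32)))
cv2.imwrite('pics/e.png',cv2.resize(p[100:280,100:340,::-1],None,fx=3,fy=3,interpolation=cv2.INTER_CUBIC))
E
```

```text
t 9.4833 pos [0.4643 0.2826 0.283 ] w 0.0853 F [ 0.05 -0.55  0.31] j [ 0.41 -0.17  1.74  0.    1.57 -1.1 ]
tool x [ 0.004  0.002 -1.   ] z yaw 86.73
[0.6015, -0.09, 0.28] shift [   2.9 -158.2 -364.2] rot [0.  0.1 0.2]
[0.6015, -0.09, 0.21] shift [  72.9 -157.9 -364.3] rot [0.  0.1 0.2]
[0.6015, -0.09, 0.121] shift [ 161.9 -157.6 -364.5] rot [0.  0.1 0.2]
55 [0.4644 0.2827]
56 [0.4643 0.283 ]
ztop 0.0888579893764867
((462.39892578125, 282.6372375488281), (163.80372619628906, 147.33827209472656), 9.607165336608887)
```

View pics/e.png

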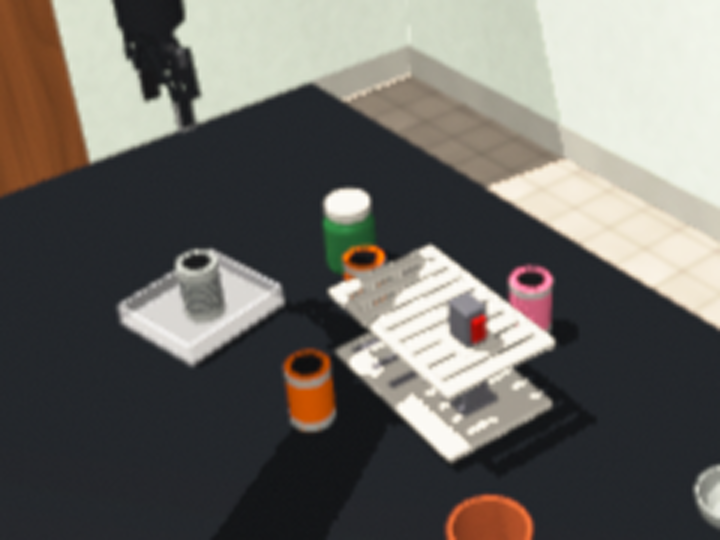

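The filter's axis fits at (0.4644, 0.283) both low and high, so it is upright, within 3 mm of the tray centre, and the tray did not move. Now over to the grip.

Emit:
jog_arm:
  deltas:
    - [[0,-4,-10],[0,0,0]]
    - [[0,-13,-30],[0,0,0]]
    - [[0,-24,-56],[0,0,0]]
    - [[0,-37,-86],[0,0,0]]
    - [[0,-50,-116],[0,0,0]]
    - [[0,-63,-146],[0,0,0]]
    - [[0,-76,-176],[0,0,0]]
    - [[0,-89,-206],[0,0,0]]
    - [[0,-102,-236],[0,0,0]]
    - [[0,-115,-266],[0,0,0]]
    - [[0,-128,-294],[0,0,0]]
    - [[5,-139,-320],[0,0,0]]
    - [[20,-148,-341],[0,0,0]]
    - [[38,-154,-356],[0,0,0]]
    - [[55,-158,-364],[0,0,0]]
    - [[65,-158,-364],[0,0,0]]
    - [[70,-158,-364],[0,0,0]]
    - [[70,-158,-364],[0,0,0]]
    - [[70,-158,-364],[0,0,0]]

```text
time: 11.07
position: [0.6004, -0.0895, 0.2102]
ee_rot: [-0.486, 0.514, 0.486, 0.514]
wrist_force: [0.9, -0.6, 0.7]
width: 0.0855
```

```bash
python3 - <<'E'
from h import *
plan([[.6015,-.0895,.121]],86.7)
p,d=cams.capture('side')
c=proj('side',[.6015,-.09,.17]).astype(int)
k=p[c[1]-60:c[1]+50,c[0]-75:c[0]+75,::-1]
cv2.imwrite('pics/f.png',cv2.resize(k,None,fx=5,fy=5,interpolation=cv2.INTER_CUBIC))
E
```

```text
t 11.0667 pos [ 0.6004 -0.0895  0.2102] w 0.0855 F [ 0.94 -0.55  0.73] j [-0.27  0.02  1.68  0.    1.44 -1.79]
tool x [-0.001  0.    -1.   ] z yaw 86.78
[0.6015, -0.0895, 0.121] shift [89.2 -1.2  0.1] rot [ 0.1  0.  -0. ]
```

View pics/f.png

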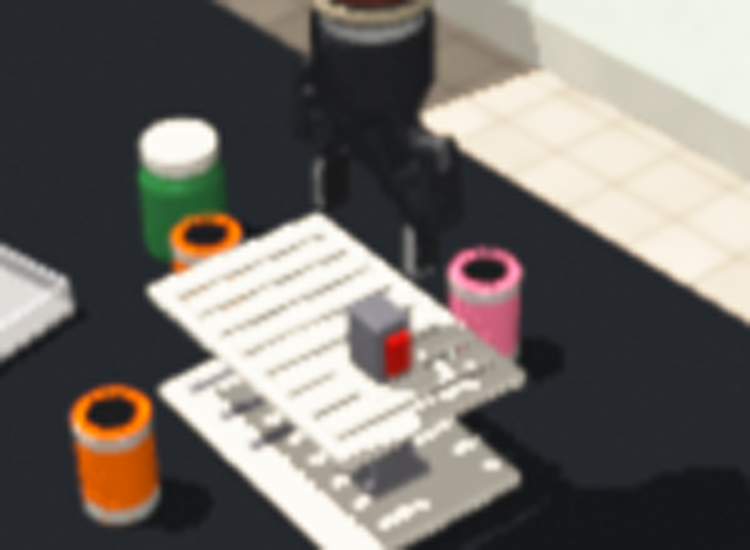

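The open fingers at (335,190) and (420,250) straddle the grip at (378,335) along the rack's y axis. I'll descend.

Emit:
jog_arm:
  deltas:
    - [[8,-1,0],[0,0,0]]
    - [[22,-1,0],[0,0,0]]
    - [[38,-1,0],[0,0,0]]
    - [[54,-1,0],[0,0,0]]
    - [[68,-1,0],[0,0,0]]
    - [[79,-1,0],[0,0,0]]
    - [[86,-1,0],[0,0,0]]
    - [[90,-1,0],[0,0,0]]
    - [[90,-1,0],[0,0,0]]
    - [[90,-1,0],[0,0,0]]

```text
time: 11.95
position: [0.602, -0.0903, 0.1207]
ee_rot: [-0.486, 0.514, 0.485, 0.514]
wrist_force: [0.9, 0.3, 0.9]
width: 0.0855
```

```bash
python3 - <<'E'
from h import *
plan([[.6015,-.0895,.121]],86.7)
p,d=cams.capture('side')
c=proj('side',[.6015,-.09,.15]).astype(int)
k=p[c[1]-50:c[1]+50,c[0]-65:c[0]+65,::-1]
cv2.imwrite('pics/g.png',cv2.resize(k,None,fx=5,fy=5,interpolation=cv2.INTER_CUBIC))
E
```

```text
t 11.95 pos [ 0.602  -0.0903  0.1207] w 0.0855 F [0.86 0.3  0.94] j [-0.27  0.11  1.75 -0.    1.29 -1.78]
tool x [ 0.001 -0.    -1.   ] z yaw 86.73
[0.6015, -0.0895, 0.121] shift [-0.3  0.6  0.8] rot [ 0. -0.  0.]
```

View pics/g.png

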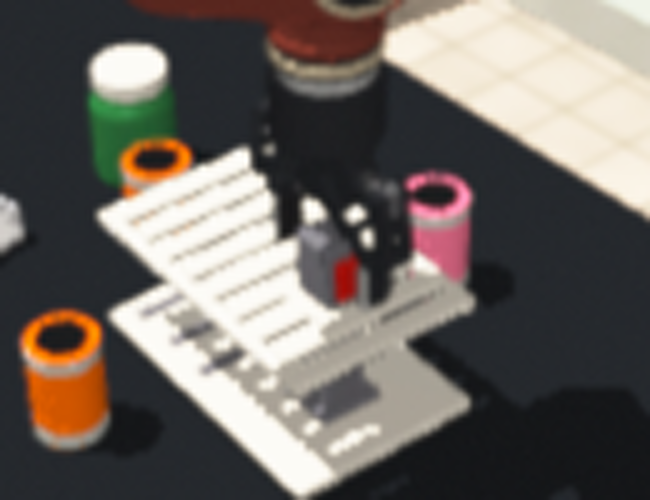

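The fingers are on both sides of the grip at (330,265), with the near one in front of the red button. Closing.

Emit:
jog_arm:
  deltas:
    - [[0,0,0.8],[0,0,0]]
    - [[0,0,0.8],[0,0,0]]
    - [[0,0,0.8],[0,0,0]]
    - [[0,0,0.8],[0,0,0]]
    - [[0,0,0.8],[0,0,0]]
    - [[0,0,0.8],[0,0,0]]
    - [[0,0,0.8],[0,0,0]]
    - [[0,0,0.8],[0,0,0]]
    - [[0,0,0.8],[0,0,0]]
    - [[0,0,0.8],[0,0,0]]
    - [[0,0,0.8],[0,0,0]]
    - [[0,0,0.8],[0,0,0]]
    - [[0,0,0.8],[0,0,0]]
    - [[0,0,0.8],[0,0,0]]
  jaw: 1

```text
time: 13.17
position: [0.6023, -0.089, 0.1216]
ee_rot: [-0.486, 0.514, 0.485, 0.514]
wrist_force: [-1.7, 2.5, 4.9]
width: 0.0352
```

The opening reads 35.2 mm. The filter read about 1.3 mm under its true size, so this is a 36 mm grip with the button flush. Pull up to just under the first stop.

Emit:
jog_arm:
  deltas:
    - [[-2,0,0],[0,0,0]]
    - [[-5,0,0],[0,0,0]]
    - [[-9,0,0],[0,0,0]]
    - [[-13,0,0],[0,0,0]]
    - [[-17,0,0],[0,0,0]]
    - [[-21,0,0],[0,0,0]]
    - [[-25,0,0],[0,0,0]]
    - [[-29,0,0],[0,0,0]]
    - [[-33,0,0],[0,0,0]]
    - [[-37,0,0],[0,0,0]]
    - [[-41,0,0],[0,0,0]]
    - [[-45,0,0],[0,0,0]]
    - [[-49,0,0],[0,0,0]]
    - [[-53,0,0],[0,0,0]]
    - [[-55,0,0],[0,0,0]]

```text
time: 14.42
position: [0.6018, -0.0891, 0.1753]
ee_rot: [-0.486, 0.514, 0.486, 0.514]
wrist_force: [3.6, 2.0, -5.8]
width: 0.0356
```

```bash
python3 - <<'E'
from h import *
plan([[.6015,-.0895,.240]],86.7)
p,d=cams.capture('side');W=cloud('side',d)
q=W[(abs(W[...,0]-.605)<.09)&(abs(W[...,1]+.035)<.13)&(W[...,2]>.1)&(W[...,1]>-.03)]
print(np.median(q[:,2]),len(q))
c=proj('side',[.6015,-.09,.17]).astype(int)
k=p[c[1]-60:c[1]+60,c[0]-75:c[0]+75,::-1]
cv2.imwrite('pics/i.png',cv2.resize(k,None,fx=5,fy=5,interpolation=cv2.INTER_CUBIC))
E
```

```text
t 14.4167 pos [ 0.6018 -0.0891  0.1753] w 0.0356 F [ 3.58  2.02 -5.77] j [-0.27  0.05  1.71  0.    1.38 -1.78]
tool x [ 0.  0. -1.] z yaw 86.74
[0.6015, -0.0895, 0.24] shift [-64.7   0.3  -0.3] rot [0. 0. 0.]
0.16689549568654222 748
```

View pics/i.png

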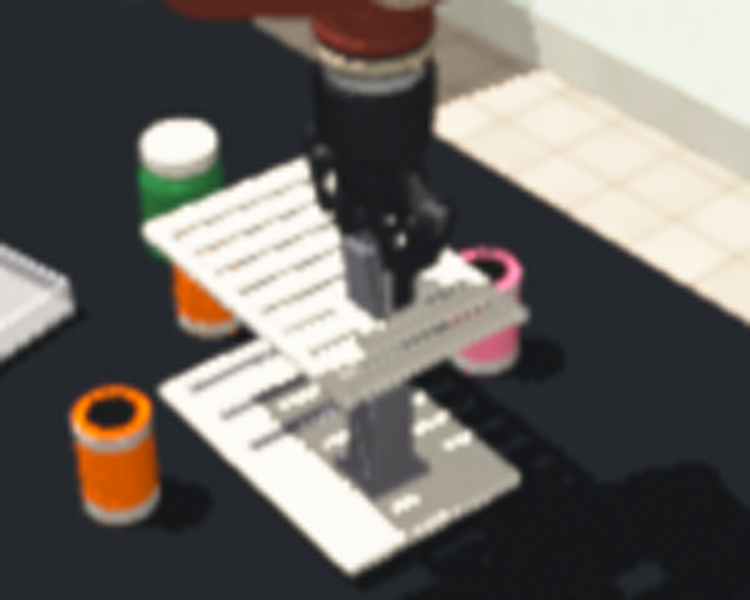

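The tier has risen with the gripper: its surface at (270,270) measures 0.167 m, a 53 mm rise. Continuing slowly past the first stop to the second.

Emit:
jog_arm:
  deltas:
    - [[-2,0,0],[0,0,0]]
    - [[-5,0,0],[0,0,0]]
    - [[-8,0,0],[0,0,0]]
    - [[-12,0,0],[0,0,0]]
    - [[-16,0,0],[0,0,0]]
    - [[-20,0,0],[0,0,0]]
    - [[-24,0,0],[0,0,0]]
    - [[-28,0,0],[0,0,0]]
    - [[-32,0,0],[0,0,0]]
    - [[-36,0,0],[0,0,0]]
    - [[-40,0,0],[0,0,0]]
    - [[-44,0,0],[0,0,0]]
    - [[-48,0,0],[0,0,0]]
    - [[-52,0,0],[0,0,0]]
    - [[-55,0,0],[0,0,0]]
    - [[-58,0,0],[0,0,0]]
    - [[-60,0,0],[0,0,0]]
    - [[-62,0,0],[0,0,0]]
    - [[-63,0,0],[0,0,0]]
    - [[-63,0,0],[0,0,0]]

```text
time: 16.13
position: [0.6017, -0.0892, 0.2374]
ee_rot: [-0.485, 0.514, 0.486, 0.514]
wrist_force: [5.9, 2.1, -6.6]
width: 0.0351
```

```bash
python3 - <<'E'
from h import *
plan([[.6015,-.0895,.2415]],86.7)
p,d=cams.capture('side');W=cloud('side',d)
q=W[(abs(W[...,0]-.605)<.09)&(abs(W[...,1]+.035)<.13)&(W[...,2]>.1)&(W[...,1]>-.03)]
print(np.median(q[:,2]),len(q))
E
```

```text
t 16.1333 pos [ 0.6017 -0.0892  0.2374] w 0.0351 F [ 5.91  2.08 -6.62] j [-0.27  0.01  1.65  0.    1.49 -1.78]
tool x [-0.     0.001 -1.   ] z yaw 86.73
[0.6015, -0.0895, 0.2415] shift [-4.1  0.2 -0.3] rot [ 0.  0. -0.]
0.22909164890444877 789
```

Emit:
jog_arm:
  deltas:
    - [[-1,0,0],[0,0,0]]
    - [[-2,0,0],[0,0,0]]
    - [[-3,0,0],[0,0,0]]
    - [[-4,0,0],[0,0,0]]
    - [[-4,0,0],[0,0,0]]
    - [[-4,0,0],[0,0,0]]
    - [[-4,0,0],[0,0,0]]
    - [[-4,0,0],[0,0,0]]
    - [[-4,0,0],[0,0,0]]
    - [[-4,0,0],[0,0,0]]
    - [[-4,0,0],[0,0,0]]
    - [[-4,0,0],[0,0,0]]

```text
time: 17.18
position: [0.6017, -0.0892, 0.2412]
ee_rot: [-0.485, 0.514, 0.486, 0.514]
wrist_force: [5.3, 2.9, -6.5]
width: 0.0355
```

```bash
python3 - <<'E'
from h import *
from scipy.optimize import least_squares
plan([[.6015,-.0895,.2415]],86.7)
p,d=cams.capture('side');W=cloud('side',d)
q=W[(abs(W[...,0]-.605)<.09)&(abs(W[...,1]+.035)<.13)&(W[...,2]>.1)&(W[...,1]>-.03)]
print('tier',np.median(q[:,2]),len(q))
k=W[(np.hypot(W[...,0]-.464,W[...,1]-.283)<.05)&(W[...,2]>.035)&(W[...,2]<.08)]
print('filt',least_squares(lambda c:np.hypot(k[:,0]-c[0],k[:,1]-c[1])-.026,[.47,.29],loss='soft_l1',f_scale=.002).x.round(4))
plan([[.6015,-.0895,.2415]])
cv2.imwrite('pics/j.png',cv2.resize(p[100:340,100:400,::-1],None,fx=2.5,fy=2.5,interpolation=cv2.INTER_CUBIC))
E
```

```text
t 17.1833 pos [ 0.6017 -0.0892  0.2412] w 0.0355 F [ 5.25  2.91 -6.53] j [-0.27  0.01  1.64  0.    1.49 -1.78]
tool x [-0.     0.001 -1.   ] z yaw 86.73
[0.6015, -0.0895, 0.2415] shift [-0.3  0.2 -0.3] rot [ 0.  0. -0.]
tier 0.23293588403402177 785
filt [0.464  0.2828]
t 17.2333 pos [ 0.6017 -0.0892  0.2412] w 0.0354 F [ 5.25  1.14 -6.75] j [-0.27  0.01  1.64  0.    1.49 -1.78]
tool x [-0.     0.001 -1.   ] z yaw 86.73
[0.6015, -0.0895, 0.2415] shift [-0.3  0.2 -0.3] rot [0. 0. 0.]
```

View pics/j.png

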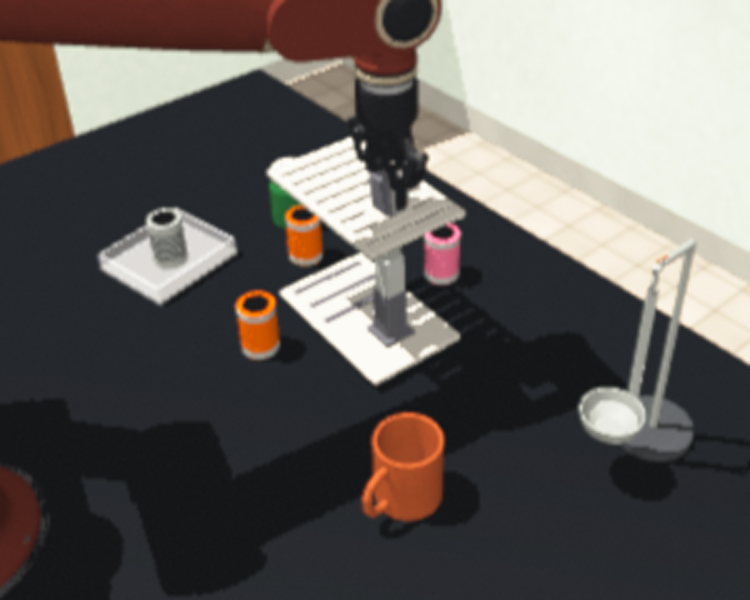

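The tier is at 0.233 m, a 119 mm rise, and everything else looks undisturbed. A small nudge to seat it against the second stop.

Emit:
jog_arm:
  deltas:
    - [[-0.5,0,0],[0,0,0]]
    - [[-1,0,0],[0,0,0]]
    - [[-1.5,0,0],[0,0,0]]
    - [[-1.5,0,0],[0,0,0]]
    - [[-1.5,0,0],[0,0,0]]
    - [[-1.5,0,0],[0,0,0]]
    - [[-1.5,0,0],[0,0,0]]
    - [[-1.5,0,0],[0,0,0]]

```text
time: 17.9
position: [0.6016, -0.0892, 0.2418]
ee_rot: [-0.485, 0.514, 0.486, 0.514]
wrist_force: [6.6, 2.0, -10.3]
width: 0.0353
```

```bash
python3 - <<'E'
from h import *
from station import ticket
plan([])
p,d=cams.capture('side');W=cloud('side',d)
q=W[(abs(W[...,0]-.605)<.09)&(abs(W[...,1]+.035)<.13)&(W[...,2]>.1)&(W[...,1]>-.03)]
h=np.median(q[:,2]);print('tier',h); plan([])
s=telemetry.get_state()
if h>.230 and .033<s['width']<.038: print(ticket.close_job())
E
```

```text
t 17.9 pos [ 0.6016 -0.0892  0.2418] w 0.0353 F [  6.58   2.04 -10.31] j [-0.27  0.01  1.64  0.    1.49 -1.78]
tool x [-0.001  0.001 -1.   ] z yaw 86.73
tier 0.23343117926443202
t 17.95 pos [ 0.6016 -0.0892  0.2418] w 0.0358 F [ 5.91  1.61 -9.61] j [-0.27  0.01  1.64  0.    1.49 -1.78]
tool x [-0.001  0.001 -1.   ] z yaw 86.73
the job is handed in; nothing more can be done
None
```

The job is handed in at about 18 s of the 51 s allowed; no verdict was reported.

- **Filter:** I took the steel filter off the tier, lowered it into the tray until the force showed it was on the floor, and let go. A fit to the camera image puts its axis about 2 mm from the tray centre, and its upper and lower parts line up, so it stands upright.
- **Grip and tier:** I squeezed the grip; the opening read 35 mm, which fits the 36 mm block with the button flush. I then pulled straight up past the first stop. The tier's top went from 114 mm to 233 mm, a rise of about 119 mm. A last 1.5 mm upward nudge raised the load from about 6.5 to 10 N while the tool rose only 0.6 mm, so the tier is at the second stop. It is still being held there.
- **Bystanders:** In the last full picture the mug, jar and ladle looked undisturbed, but I judged that by eye and did not measure them again.

No check failed or disagreed. The button's press depth has no direct reading, so I inferred it from the finger opening.

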